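Reset the interlock, then hold the spring-return purge valve half open

ROBOT

A 7-joint arm with a two-finger parallel gripper is mounted at the origin on the work surface. World frame = base frame: x ahead of the robot, y to its left, z up, the work surface at z = 0. Lengths are in m, angles in rad, forces in N, time in s.
With the tool pointing down it reaches from about 0.4 to 0.85 m from the base axis. Payload 10.4 kg.
Tool frame: the origin (TCP) lies at the very end of the fingers, on their centre line; the grasp point (between the pads) lies 19 mm behind it; x points along the fingers, z is the direction in which the jaws open and shut, and the axes are right-handed (so a half turn about x gives the same grasp; the last joint's range is limited). The gripper opens to 85 mm and grips with 20 to 120 N. Pads are 22 mm wide; open, the fingers measure 114 mm over their backs; the gripper's body (76 mm by 85 mm) begins 54 mm behind the grasp point. The pads swing forward as they close: fully open they stand 13 mm farther back than shut.
Start: joints at [-1.269, 0.332, -0.065, 1.46, 0.022, 1.35, -0.088], TCP at [0.199, 0.592, 0.2] pointing down, gripper open.
Joint ranges: [-2.6, 2.6], [-0.5, 2.12], [-1.47, 1.34], [0.16, 2.42], [-1.27, 4.41], [0.06, 2.06], [-2.6, 2.6]. Speed limits (rad/s): [2.22, 2.22, 2.79, 2.79, 3.14, 3.14, 3.14].

INTERFACE

Orientations are given as a unit quaternion [x, y, z, w].
In Python, from workcell import telemetry, viewer, manip, spot_in, mark_of gives the robot as it stands. The module is installed in compiled form; this text tells all that it offers.
- The arm moves only by the shell command python3 -m crank 'ROWS' [FORCE]. ROWS is JSON, a list of rows, each a list of 3 entries, a list of its own where there are three numbers: the closure, from 0 (fully open) to 1 (shut), then the shift along the world's x, y, z in cm, then the turn, a rotation vector about the world's x, y, z in rad. A call has 1 to 12 rows; each row shifts and turns the commanded pose from where the row before left it; what a row does not reach is not made up. A row lasts 1/12 s, in which the tool goes at most 41.7 mm and 7.16 degrees, less where a joint would pass 70% of its speed; a pose out of reach is approached as far as the arm can. A call with a gripper value outside its range is refused whole. The fingers move at their own pace and stop on an object; FORCE is the grip in N (left out, the last holds). Time passes only in rows, so rows that do not move let the fingers close. It gives the time, the measured TCP pose, the force and the opening at its end, in the units of the state.
- telemetry.get_obs(): the state, without advancing time (a new reading comes with each control period).
- viewer.camera(name): name is "scene" or "top"; returns a dict with "frame" (400x640x3 uint8, red, green, blue), "intrinsics" (3x3 intrinsics, pixels), "cam_to_world" (4x4, takes a point from camera to world coordinates). Camera axes: x right, y up, looking along -z (the intrinsics and any distortion apply to the point x, -y, -z); pixel columns grow to the right and rows downward; lengths in m; the calibration is good to about 2 mm. A picture is of the moment at which its call begins. There is no depth.
- manip.hand_in(): hands the job in, once; it reports no verdict.
Trained networks look in a picture, given as the dict that the camera call returned (one of the last four; its "shot" number tells which), for a name from the list of things; names that differ only in an ending like _2 or _b are one class to them, and where a whole thing is asked for, a point or a joint stands for the part that bears it (a point fixed in the world has none). Each returns a list of dicts, best first, with "conf" (0 to 1); they miss things now and then, are a little off and sometimes report something else, mostly with a low value. They report only what shows in the picture. A call takes as long as a camera call. They do not tell look-alikes from the thing itself.
- spot_in(thing, picture): "location" ([x, y, z] in m, in the coordinates of the camera as it stood for that picture, good to about 4 mm: the middle of the surface that is visible of it).
- mark_of(thing, picture): "location" ([x, y, z] in m, in the coordinates of the camera as it stood for that picture, good to about 4 mm: a listed point, or the origin of a listed thing).
The state is a dict: "clock": time; "joint_pos": joint angles; "joint_velocities": joint speeds; "tau": joint torques, N m; "position": TCP position; "ee_rot": TCP orientation; "ft_force": force on the tool from outside, world axes, zero at the start; "torque": the same for the moment, N m; "grip_width": opening from 0.0 (shut) to 1.0 (fully open).
Only numpy, scipy, OpenCV 4.12 (cv2) and the standard library are available. Lean on these libraries where they do the work, as an engineer would, in place of code of your own. Each camera call takes 0.05 s, during which the arm holds its last target. There are 200 camera calls.

TASK

Give the test chamber a gentle purge: first, with the valve still shut, push the plain push button on the yellow interlock box fully down and let it come back up, which resets the gas supply. Then swing the lever of the spring-return valve with the gripper's fingers to half open (45 degrees, midway between across the pipe and along the pipe) and keep it there: you finish while holding it, because it springs shut when let go. On the way never open it beyond two thirds, do not push in the emergency-stop mushroom, and leave the lens, its cap, the bottle and the screwdriver where they are.

Things in the scene. Friction and masses are not known exactly. Their poses are not given: they have to be found in the camera images.
- reset_button_top (a point): Centre of the flat top of the push button: a black cylinder 29 mm across, 12 mm proud of a 35 mm steel bezel, on the fixed yellow interlock box (78 x 150 mm, 60 mm high), 38 mm from the box's centre. Its top is 76 mm above the work surface. x axis across the box, y along the box away from the emergency stop, z up.
- reset_button (a joint): Travel of the push button straight down, in m: 0 up, 0.006 fully down (on its stop, still 6 mm proud of the bezel). Spring: about 2 N to start it, 6 N fully down; it comes up by itself.
- estop_top (a point): Centre of the top of the emergency-stop mushroom (40 mm head, 93 mm above the work surface) on the same box, 76 mm from the push button. Not to be pushed.
- estop (a joint): Travel of the emergency-stop mushroom straight down, in m: 0 up, 0.005 fully in.
- valve_stem (a point): Point on the vertical stem axis of the brass ball valve at mid-height of the lever, 172 mm above the work surface; does not turn with the lever. y axis along the pipe towards the chamber, -x the way the shut lever points (across the pipe), z up. The steel pipe runs 110 mm up. Under the lever: a quadrant plate of 58 mm radius with lines at shut, quarter, half, three quarters, open.
- lever_sleeve (a point): Black rubber grip sleeve of the valve lever: a level bar 90 mm long, 20 mm wide, 12 mm high, turning with the lever. Origin at its centre, 95 mm from the stem axis, at the height of valve_stem; x axis along the lever towards the stem, z up. Free space below and beside it from shut to half open. Can be pinched across its width from above.
- purge_lever (a joint): Angle of the valve lever, in rad, turning about the vertical stem: 0 shut (lever across the pipe), pi/4 half open, pi/2 wide open (lever along the pipe); grows counter-clockwise seen from above, so from shut the sleeve first moves to -y of valve_stem. A return spring pushes it shut: about 3 N at the sleeve's centre to start it, 6.5 N at half open, 10 N wide open.
- lens: Black camera lens standing upright, 78 mm across, 112 mm high; origin at the centre of its underside. Bystander.
- lens_cap: Black lens cap lying flat, 72 mm across, 11 mm high; origin at the centre of its underside. Bystander.
- solvent_bottle: Small amber bottle, 42 mm across, 85 mm high; origin at the centre of its underside. Bystander.
- driver: Screwdriver, 140 mm long, lying on the table beyond the pipe, along its x axis (blade to +x); origin under its middle. Bystander.
- chamber_flange (a point): Centre of the near flange (196 mm across, top 208 mm above the work surface) of the fixed white chamber at the end of the pipe, 185 mm along y from valve_stem. Between them, 125 mm along y, stands a dial gauge 50 mm across, its top 185 mm up.
There are look-alikes about, which are no part of the job. Leave any purple or turquoise look-alike of the part that bears reset_button_top alone.

How it is judged:
On the way, in this order (a step that is already met when the one before it is completed fails the run):
1. the push button is pressed fully down while the valve is still shut (value of joint reset_button above 0.0048 m and value of joint purge_lever below 0.1 rad), for 0.05 s.
2. the push button is let up again while the valve is still shut (value of joint reset_button below 0.001 m and value of joint purge_lever below 0.1 rad), for 0.1 s.
3. the lever is held half open by the fingers (value of joint purge_lever between 0.615 and 0.955 rad and contact force between the fingers and purge_lever above 1 N), for 0.5 s.
At the end, for the whole second after the job is handed in: The robot's fingers still hold the lever (more than 1 N), still and at half open: 45 degrees within 10 degrees (0.615 to 0.955 rad); the push button is up and the emergency stop is not pushed in (all of step 3 and velocity of joint purge_lever between -0.1 and 0.1 rad/s and value of joint reset_button below 0.001 m and value of joint estop below 0.002 m); the arm keeps its last pose, push and grip.
It fails at once if the lever is swung past two thirds open (1.1 rad) (value of joint purge_lever above 1.1 rad).
It fails at once if the emergency stop is pushed in 2 mm (value of joint estop above 0.002 m).
It fails at once if the lens, cap, bottle or screwdriver is moved 30 mm or tipped over (distance of any of lens, lens_cap, solvent_bottle, driver from where it was at the start of the episode above 0.03 m or angle between any of lens, solvent_bottle's own z axis and vertical above 0.5 rad).
It also fails if it takes over 50 s, if anything falls off the work surface, if the arm or the gripper's body presses on something with over 40 N, if the wrist force passes 120 N, or if a joint passes its speed limit or range.

## Working session

There is one attempt and no reset: what is moved stays moved. The work goes in short steps, Python scripts to look and compute and a shell command to move; the robot and the scene stay as the last step left them, time stands still between calls to the robot, and variables do not carry over. Pictures are saved under pics/ and viewed, about 8 in all and at most 12, crops included, and the job is handed in when it is done.

```bash
mkdir -p pics; cat > h.py <<'E'
from workcell import telemetry, viewer, manip, spot_in, mark_of
import numpy as np, cv2
def w(p,c):
    T=np.array(c["cam_to_world"]); return (T@np.r_[p,1])[:3]
E
python3 - <<'E'
from h import *
np.set_printoptions(precision=3,suppress=True)
for n in ["scene","top"]:
    c=viewer.camera(n); cv2.imwrite(f"pics/{n}1.png",c["frame"][:,:,::-1])
    for t in ["reset_button_top","estop_top","valve_stem","lever_sleeve","lens","lens_cap","solvent_bottle","driver","chamber_flange"]:
        print(n,t,[(w(d["location"],c).round(3).tolist(),round(d["conf"],2)) for d in mark_of(t,c)][:3])
o=telemetry.get_obs(); print(o["clock"],o["position"],o["ee_rot"],o["ft_force"],o["grip_width"])
E
```

```text
scene reset_button_top [([0.481, -0.317, 0.076], 0.58), ([0.483, -0.572, 0.077], 0.47), ([0.308, -0.273, 0.075], 0.37)]
scene estop_top [([0.476, -0.388, 0.092], 0.67), ([0.462, -0.645, 0.096], 0.67), ([0.784, -0.002, -0.005], 0.57)]
scene valve_stem [([0.577, 0.063, 0.166], 0.61), ([0.741, -0.155, -0.003], 0.58)]
scene lever_sleeve [([0.486, 0.055, 0.171], 0.61)]
scene lens [([0.357, 0.286, 0.004], 0.55)]
scene lens_cap [([0.7, -0.3, 0.002], 0.92)]
scene solvent_bottle [([0.745, -0.158, -0.001], 0.95), ([0.561, 0.251, 0.109], 0.69), ([0.478, -0.391, 0.096], 0.47)]
scene driver [([0.786, -0.006, -0.003], 0.54), ([0.742, -0.155, -0.002], 0.5)]
scene chamber_flange [([0.561, 0.25, 0.108], 0.61), ([0.743, -0.159, -0.003], 0.55)]
top reset_button_top [([0.486, -0.566, 0.076], 0.61), ([0.561, 0.251, 0.112], 0.49), ([0.482, -0.316, 0.077], 0.47)]
top estop_top [([0.474, -0.389, 0.092], 0.74), ([0.297, -0.347, 0.093], 0.6), ([0.457, -0.643, 0.094], 0.54)]
top valve_stem [([0.579, 0.068, 0.171], 0.71)]
top lever_sleeve [([0.483, 0.057, 0.174], 0.59), ([0.579, 0.067, 0.17], 0.26)]
top lens [([0.357, 0.29, 0.0], 0.82)]
top lens_cap [([0.704, -0.302, 0.003], 0.81)]
top solvent_bottle [([0.738, -0.155, 0.001], 0.54)]
top driver [([0.786, 0.001, 0.002], 0.65)]
top chamber_flange [([0.562, 0.247, 0.111], 0.64)]
1.0 [0.199 0.592 0.2  ] [-0.413  0.574  0.413  0.574] [ 0.059  1.178 -0.155] 1.0015499812060784
```

View pics/scene1.png

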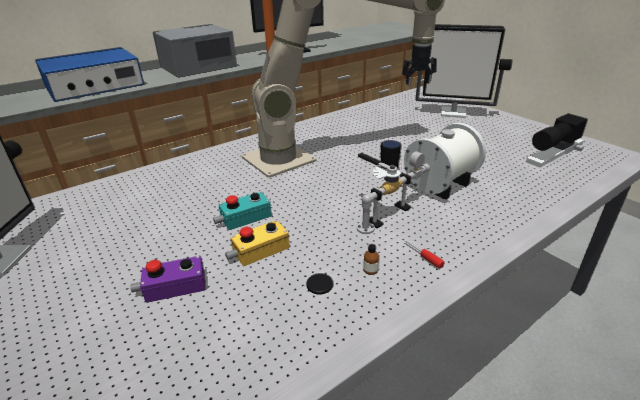

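View pics/top1.png

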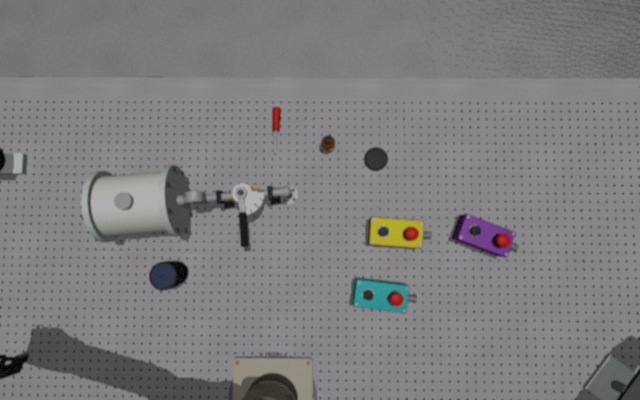

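```bash
python3 - <<'E'
from h import *
from scipy.spatial.transform import Rotation as R
np.set_printoptions(precision=3,suppress=True)
o=telemetry.get_obs(); print(R.from_quat(o["ee_rot"]).as_matrix())
c=viewer.camera("top"); K=np.array(c["intrinsics"]);T=np.linalg.inv(np.array(c["cam_to_world"]))
for p in [(.4815,-.3165,.076),(.4845,-.569,.076),(.303,-.273,.076),(.578,.066,.172),(.485,.056,.172)]:
    q=(T@np.r_[p,1])[:3]; u=K@[q[0],-q[1],-q[2]]; print(p,u[:2]/u[2])
    x,y=(u[:2]/u[2]).round().astype(int)
    print(c["frame"][max(0,y-3):y+4:3,max(0,x-25):x+26:5].reshape(-1,3)[:11].tolist())
E
```

```text
[[ 0.    -0.948  0.319]
 [ 0.     0.319  0.948]
 [-1.    -0.     0.   ]]
(0.4815, -0.3165, 0.076) [384.524 231.461]
[[141, 140, 141], [104, 104, 106], [130, 114, 19], [176, 170, 35], [97, 95, 94], [62, 63, 64], [177, 175, 44], [177, 173, 42], [175, 173, 42], [141, 140, 29], [147, 37, 26]]
(0.4845, -0.569, 0.076) [475.205 230.972]
[[140, 138, 140], [43, 35, 50], [52, 22, 71], [119, 71, 144], [76, 74, 77], [46, 46, 48], [80, 51, 100], [116, 68, 141], [114, 64, 140], [114, 65, 139], [109, 59, 136]]
(0.303, -0.273, 0.076) [369.086 296.107]
[[132, 131, 132], [132, 133, 134], [19, 78, 75], [51, 149, 149], [49, 47, 46], [50, 48, 50], [85, 144, 144], [48, 147, 146], [52, 150, 149], [37, 120, 117], [124, 18, 15]]
(0.578, 0.066, 0.172) [241.627 192.976]
[[91, 91, 93], [113, 113, 115], [136, 135, 135], [153, 147, 142], [135, 133, 136], [112, 111, 114], [165, 165, 166], [139, 129, 113], [131, 110, 74], [103, 104, 103], [83, 83, 86]]
(0.485, 0.056, 0.172) [244.76  229.053]
[[130, 128, 131], [137, 136, 139], [132, 132, 133], [136, 136, 137], [46, 43, 46], [17, 21, 19], [136, 136, 137], [129, 126, 129], [138, 136, 138], [135, 133, 136], [129, 126, 130]]
```

The pictures match the networks. The yellow box has its button at top px (384,231) and its e-stop at (411,234). The stem is at (241,193), and the shut lever runs down to (244,245). I'm raising the arm and crossing over to the button now.

```bash
python3 -m crank '[[1,[0,0,4],[0,0,0]],[1,[0,0,4],[0,0,0]],[1,[0,0,4],[0,0,0]],[1,[0,0,3],[0,0,0]]]' 40
python3 -m crank '[[1,[1.8,-3.7,0],[0,0,-0.12]],[1,[1.8,-3.7,0],[0,0,-0.12]],[1,[1.8,-3.7,0],[0,0,-0.12]],[1,[1.8,-3.7,0],[0,0,-0.12]],[1,[1.8,-3.7,0],[0,0,-0.12]],[1,[1.8,-3.7,0],[0,0,-0.12]],[1,[1.8,-3.7,0],[0,0,-0.12]],[1,[1.8,-3.7,0],[0,0,-0.12]],[1,[1.8,-3.7,0],[0,0,-0.12]],[1,[1.8,-3.7,0],[0,0,-0.12]],[1,[1.8,-3.7,0],[0,0,-0.12]],[1,[1.8,-3.7,0],[0,0,-0.12]]]'
```

```text
clock: 1.38
position: [0.1995, 0.5925, 0.354]
ee_rot: [-0.412, 0.573, 0.413, 0.575]
ft_force: [1.0, -0.1, 1.3]
grip_width: 0.453
clock: 2.38
position: [0.4158, 0.1463, 0.3505]
ee_rot: [0.071, 0.703, -0.07, 0.704]
ft_force: [1.3, 0.9, 0.1]
grip_width: -0.001
```

```bash
python3 -m crank '[[1,[0.55,-3.86,0],[0,0,-0.1]],[1,[0.55,-3.86,0],[0,0,-0.1]],[1,[0.55,-3.86,0],[0,0,-0.1]],[1,[0.55,-3.86,0],[0,0,-0.1]],[1,[0.55,-3.86,0],[0,0,-0.1]],[1,[0.55,-3.86,0],[0,0,0]],[1,[0.55,-3.86,0],[0,0,0]],[1,[0.55,-3.86,0],[0,0,0]],[1,[0.55,-3.86,0],[0,0,0]],[1,[0.55,-3.86,0],[0,0,0]],[1,[0.55,-3.86,0],[0,0,0]],[1,[0.55,-3.86,0],[0,0,0]]]'
python3 -m crank '[[1,[0,0,-4],[0,0,0]],[1,[0,0,-4],[0,0,0]],[1,[0,0,-4],[0,0,0]],[1,[0,0,-4],[0,0,0]],[1,[0,0,-4],[0,0,0]],[1,[0,0,-3],[0,0,0]],[1,[0,0,0],[0,0,0]],[1,[0,0,0],[0,0,0]],[1,[0,0,0],[0,0,0]]]'
python3 - <<'E'
from h import *
for n in ["scene","top"]:
    c=viewer.camera(n)
    for t in ["reset_button_top","estop_top"]:
        print(n,t,[(w(d["location"],c).round(3).tolist(),round(d["conf"],2)) for d in mark_of(t,c)][:4])
    if n=="scene": cv2.imwrite("pics/s2.png",cv2.resize(c["frame"][170:290,190:340,::-1],None,fx=4,fy=4))
o=telemetry.get_obs(); print(o["position"],o["ee_rot"],o["ft_force"])
E
```

```text
clock: 3.38
position: [0.4818, -0.3164, 0.3506]
ee_rot: [0.24, 0.665, -0.24, 0.666]
ft_force: [0.4, 0.3, 1.1]
grip_width: -0.002
clock: 4.13
position: [0.4824, -0.3157, 0.1223]
ee_rot: [0.24, 0.664, -0.241, 0.666]
ft_force: [-0.1, 0.6, -0.1]
grip_width: -0.003
scene reset_button_top [([0.481, -0.316, 0.074], 0.56), ([0.486, -0.572, 0.078], 0.47), ([0.307, -0.272, 0.069], 0.4)]
scene estop_top [([0.297, -0.346, 0.094], 0.63), ([0.46, -0.645, 0.096], 0.63), ([0.474, -0.388, 0.094], 0.42)]
top reset_button_top [([0.485, -0.566, 0.074], 0.51)]
top estop_top [([0.458, -0.641, 0.096], 0.68)]
[ 0.48202132 -0.31508775  0.12121332] [ 0.2404661   0.66434455 -0.24034379  0.66562545] [ 0.04770757  0.34630877 -0.21494391]
```

View pics/s2.png

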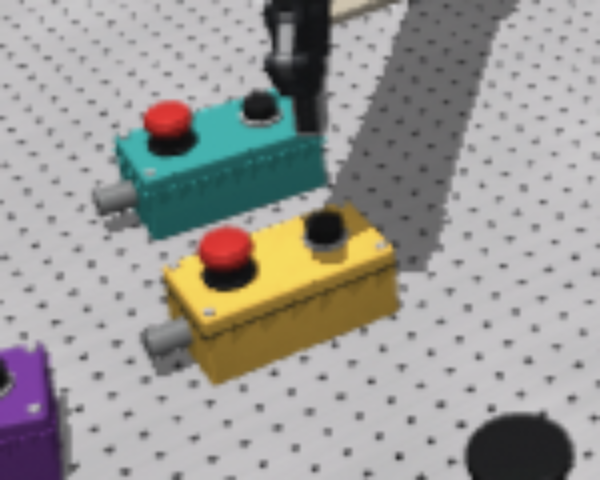

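```bash
cat >> h.py <<'E'
def px(p,c):
    q=(np.linalg.inv(np.array(c["cam_to_world"]))@np.r_[p,1])[:3]; u=np.array(c["intrinsics"])@[q[0],-q[1],-q[2]]; return (u[:2]/u[2]).round(1)
E
python3 - <<'E'
from h import *
c=viewer.camera("scene"); o=telemetry.get_obs(); print(o["position"])
for p in [o["position"],(.4815,-.3165,.076),(.475,-.3885,.093),(.4815,-.3165,.172)]: print((px(p,c)-[190,170])*4)
E
```

```text
[ 0.48185282 -0.31499119  0.12091329]
[316.  166.8]
[319.6 218.8]
[223.2 232. ]
[307.6 106. ]
```

```bash
python3 - <<'E'
from h import *
c=viewer.camera("scene"); cv2.imwrite("pics/s3.png",cv2.resize(c["frame"][130:250,220:300,::-1],None,fx=6,fy=5,interpolation=cv2.INTER_CUBIC))
E
```

```text
(no output)
```

View pics/s3.png

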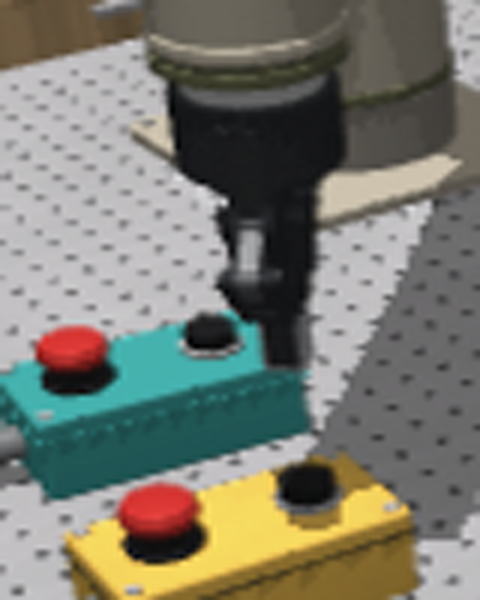

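```bash
python3 - <<'E'
from h import *
c=viewer.camera("top"); o=telemetry.get_obs()
print(px(o["position"],c),px((.4815,-.3165,.076),c), px(o["position"]+[0,0,.15],c), np.array(c["cam_to_world"])[:3,3]);cv2.imwrite("pics/t3.png",cv2.resize(c["frame"][190:310,320:450,::-1],None,fx=5,fy=5,interpolation=cv2.INTER_CUBIC))
E
```

```text
[386.4 231.4] [384.5 231.5] [396.3 231.2] [ 0.47746351 -0.14895273  1.2077941 ]
```

View pics/t3.png

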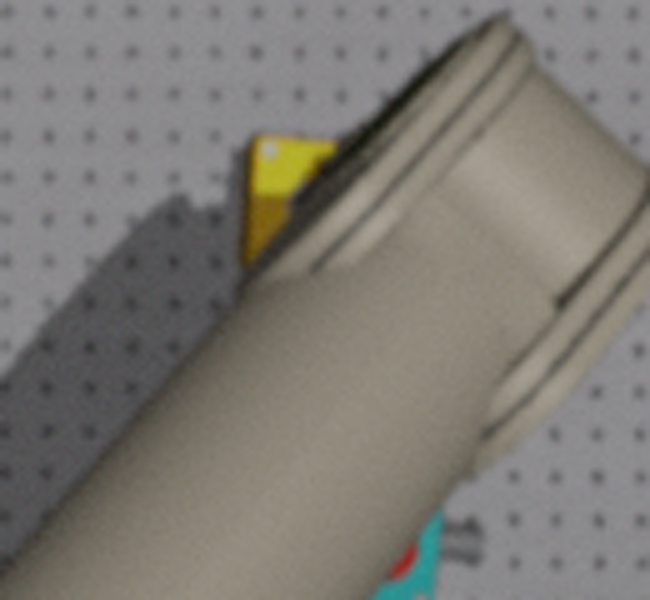

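```bash
python3 -m crank '[[1,[0,-0.1,-1.5],[0,0,0]],[1,[0,0,-1.5],[0,0,0]],[1,[0,0,0],[0,0,0]],[1,[0,0,0],[0,0,0]],[1,[0,0,0],[0,0,0]]]'
python3 - <<'E'
from h import *
c=viewer.camera("scene"); o=telemetry.get_obs(); print((px(o["position"],c)-[235,170])*8)
cv2.imwrite("pics/s4.png",cv2.resize(c["frame"][170:245,235:310,::-1],None,fx=8,fy=8,interpolation=cv2.INTER_CUBIC))
E
```

```text
clock: 5.0
position: [0.4816, -0.3162, 0.0909]
ee_rot: [0.24, 0.665, -0.241, 0.665]
ft_force: [-0.3, -0.0, 0.1]
grip_width: -0.001
[276.8 403.2]
```

View pics/s4.png

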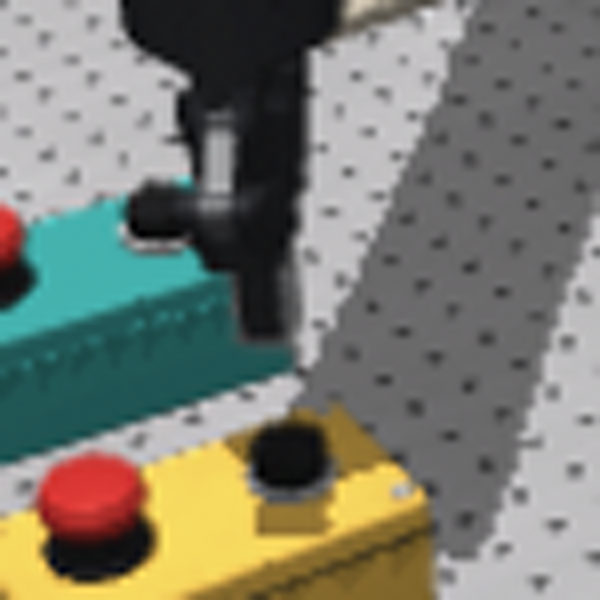

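```bash
python3 -m crank '[[1,[0,0,-0.6],[0,0,0]],[1,[0,0,-0.6],[0,0,0]],[1,[0,0,0],[0,0,0]],[1,[0,0,0],[0,0,0]]]'
python3 -m crank '[[1,[0,0,-0.5],[0,0,0]],[1,[0,0,0],[0,0,0]],[1,[0,0,0],[0,0,0]]]'
python3 - <<'E'
from h import *
c=viewer.camera("scene"); o=telemetry.get_obs();p=o["position"]
print((px(p,c)-[235,170])*8,(px(p+[.01,0,0],c)-px(p,c))*8,(px(p+[0,.01,0],c)-px(p,c))*8,(px(p+[0,0,.01],c)-px(p,c))*8)
E
```

```text
clock: 5.38
position: [0.4812, -0.3157, 0.0777]
ee_rot: [0.24, 0.665, -0.24, 0.665]
ft_force: [0.1, 0.0, -0.1]
grip_width: -0.002
clock: 5.63
position: [0.4813, -0.3158, 0.0729]
ee_rot: [0.24, 0.665, -0.24, 0.665]
ft_force: [-0.2, 0.1, 1.0]
grip_width: 0.004
[280.8 443.2] [14.4 12.8] [ 24.  -10.4] [ -2.4 -22.4]
```

```bash
for i in 1 2; do python3 -m crank '[[1,[0,0,-0.4],[0,0,0]],[1,[0,0,0],[0,0,0]],[1,[0,0,0],[0,0,0]]]'; done
python3 - <<'E'
from h import *
c=viewer.camera("scene"); o=telemetry.get_obs();p=o["position"]
print(o["ft_force"],p)
cv2.imwrite("pics/s5.png",cv2.resize(c["frame"][170:245,235:310,::-1],None,fx=8,fy=8,interpolation=cv2.INTER_CUBIC))
E
```

```text
clock: 5.93
position: [0.4813, -0.3158, 0.0689]
ee_rot: [0.24, 0.665, -0.24, 0.665]
ft_force: [-0.6, 0.4, 0.8]
grip_width: -0.003
clock: 6.18
position: [0.4813, -0.3158, 0.0649]
ee_rot: [0.24, 0.665, -0.24, 0.665]
ft_force: [0.5, 0.3, 1.2]
grip_width: 0.001
[-0.12392902 -0.16650991 -0.39545536] [ 0.48136128 -0.31580764  0.06502515]
```

View pics/s5.png

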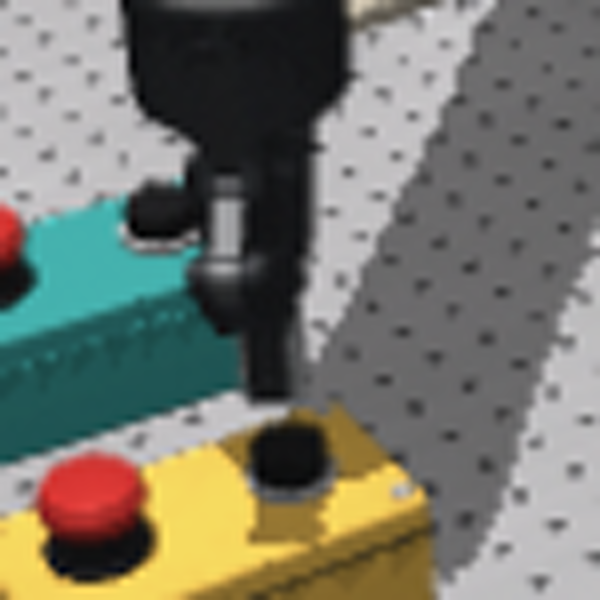

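The fingertip shows at (270,398), about 30 mm higher than the reported TCP, and there is no contact force yet. I'll continue down by feel.

```bash
for i in 1 2 3; do python3 -m crank '[[1,[0,0,-0.4],[0,0,0]],[1,[0,0,0],[0,0,0]],[1,[0,0,0],[0,0,0]]]'|egrep 'pos|force'; done
python3 - <<'E'
from h import *
f=[]
for i in range(4): c=viewer.camera("scene"); f.append(telemetry.get_obs()["ft_force"])
print(np.mean(f,0))
cv2.imwrite("pics/s6.png",cv2.resize(c["frame"][170:245,235:310,::-1],None,fx=8,fy=8,interpolation=cv2.INTER_CUBIC))
E
```

```text
position: [0.4813, -0.3158, 0.0609]
ft_force: [0.8, 0.6, -0.5]
position: [0.4813, -0.3158, 0.0569]
ft_force: [-0.4, -0.4, 0.2]
position: [0.4813, -0.3158, 0.0529]
ft_force: [-0.2, 0.7, 0.4]
[0.43252317 0.35985818 0.27583783]
```

View pics/s6.png

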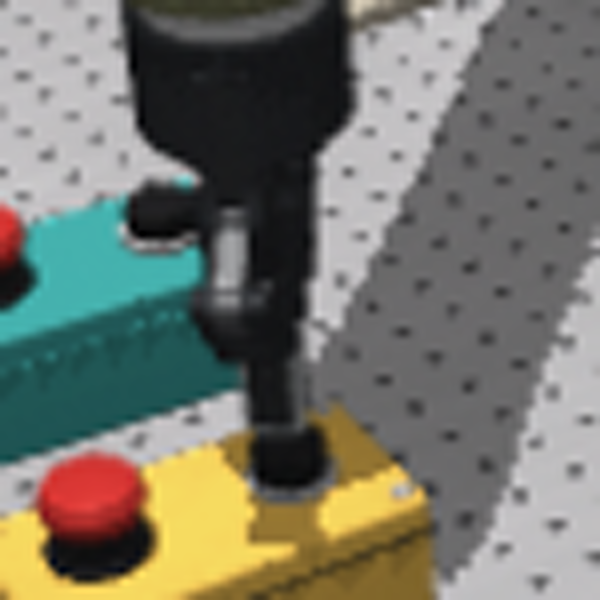

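Now the tip overlaps the yellow box in front of its back edge, at (275,427). So the offset is vertical, and the tip is about 5 mm left of the button centre at (288,440). I'm nudging it over and continuing down.

```bash
for i in 1 2 3; do python3 -m crank '[[1,[0.1,0.1,-0.3],[0,0,0]],[1,[0,0,0],[0,0,0]],[1,[0,0,0],[0,0,0]]]'|egrep 'pos|force'; done
```

```text
position: [0.4824, -0.3147, 0.0499]
ft_force: [-0.3, -0.8, -0.9]
position: [0.4834, -0.3137, 0.0469]
ft_force: [0.7, -0.1, 0.3]
position: [0.4846, -0.3129, 0.0442]
ft_force: [-0.1, -0.5, 2.3]
```

```bash
for i in 1 2 3; do python3 -m crank '[[1,[0,0,-0.2],[0,0,0]],[1,[0,0,0],[0,0,0]],[1,[0,0,0],[0,0,0]]]'|egrep 'pos|force'; done
```

```text
position: [0.4846, -0.3129, 0.0423]
ft_force: [-0.1, 0.8, 4.3]
position: [0.4847, -0.313, 0.0403]
ft_force: [0.5, -0.1, 5.8]
position: [0.4847, -0.313, 0.0389]
ft_force: [-2.4, 2.0, 12.7]
```

The force curve matches the button: about 2 N at the start, about 6 N near the end, then 12.7 N on the stop. So the real fingertips are about 31 mm above the reported TCP. I'm holding briefly, then lifting.

```bash
python3 -m crank '[[1,[0,0,-0.05],[0,0,0]],[1,[0,0,0],[0,0,0]],[1,[0,0,0],[0,0,0]],[1,[0,0,2],[0,0,0]],[1,[0,0,4],[0,0,0]],[1,[0,0,4],[0,0,0]],[1,[0,0,4],[0,0,0]],[1,[0,0,4],[0,0,0]],[1,[0,0,4],[0,0,0]],[1,[0,0,2],[0,0,0]],[1,[0,0,0],[0,0,0]]]'
python3 - <<'E'
from h import *
from scipy.spatial.transform import Rotation as R
for n in ["scene","top"]:
    c=viewer.camera(n)
    for t in ["valve_stem","lever_sleeve","chamber_flange"]:
        print(n,t,[(w(d["location"],c).round(3).tolist(),round(d["conf"],2)) for d in mark_of(t,c)][:1])
print(R.from_quat(telemetry.get_obs()["ee_rot"]).as_matrix().round(3))
E
```

```text
clock: 9.6
position: [0.4856, -0.314, 0.2821]
ee_rot: [0.24, 0.663, -0.241, 0.667]
ft_force: [0.1, -0.0, -0.1]
grip_width: 0.004
scene valve_stem [([0.576, 0.066, 0.168], 0.84)]
scene lever_sleeve [([0.487, 0.057, 0.172], 0.67)]
scene chamber_flange [([0.562, 0.251, 0.107], 0.93)]
top valve_stem [([0.579, 0.069, 0.168], 0.73)]
top lever_sleeve [([0.485, 0.058, 0.173], 0.63)]
top chamber_flange []
[[-0.001  0.64   0.769]
 [ 0.     0.769 -0.64 ]
 [-1.    -0.001 -0.001]]
```

```bash
python3 -m crank '[[0.3,[0,3.72,0],[0,0,-0.078]],[0.3,[0,3.72,0],[0,0,-0.078]],[0.3,[0,3.72,0],[0,0,-0.078]],[0.3,[0,3.72,0],[0,0,-0.078]],[0.3,[0,3.72,0],[0,0,-0.078]],[0.3,[0,3.72,0],[0,0,-0.078]],[0.3,[0,3.72,0],[0,0,-0.078]],[0.3,[0,3.72,0],[0,0,-0.078]],[0.3,[0,3.72,0],[0,0,-0.078]],[0.3,[0,3.72,0],[0,0,-0.078]],[0.3,[0,0,-3],[0,0,0]],[0.3,[0,0,-3],[0,0,0]]]'
python3 -m crank '[[0.3,[0,0,0],[0,0,0]],[0.3,[0,0,0],[0,0,0]],[0.3,[0,0,0],[0,0,0]]]'
python3 - <<'E'
from h import *
from scipy.spatial.transform import Rotation as R
c=viewer.camera("scene"); o=telemetry.get_obs();print(R.from_quat(o["ee_rot"]).as_matrix()[:,2].round(3))
print((px(o["position"]+[0,0,.031],c)-[340,120])*6,(px((.4855,.057,.172),c)-[340,120])*6)
cv2.imwrite("pics/s7.png",cv2.resize(c["frame"][120:220,340:440,::-1],None,fx=6,fy=6,interpolation=cv2.INTER_CUBIC))
E
```

```text
clock: 11.0
position: [0.4849, 0.0609, 0.2173]
ee_rot: [0.474, 0.525, -0.473, 0.525]
ft_force: [0.7, -1.2, -1.1]
grip_width: 0.698
clock: 11.25
position: [0.485, 0.0578, 0.219]
ee_rot: [0.475, 0.524, -0.475, 0.524]
ft_force: [0.4, -0.1, 1.1]
grip_width: 0.698
[ 0.098 -0.995 -0.   ]
[178.8  96. ] [171.6 232.2]
```

View pics/s7.png

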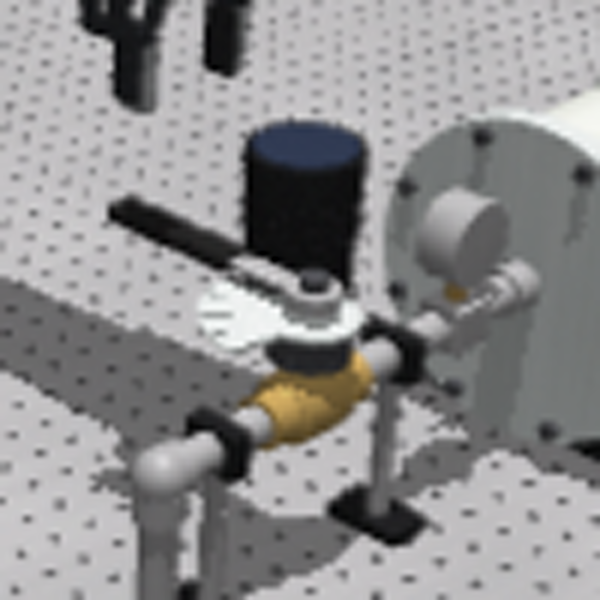

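The finger tips at (137,105) and (225,70) straddle the lever line, and their midpoint fits the 31 mm correction. I'm descending around the sleeve and closing.

```bash
python3 -m crank '[[0.3,[0,0,-3.3],[0,0,0]],[0.3,[0,0,-3.3],[0,0,0]],[0.3,[0,0,-3.2],[0,0,0]],[0.3,[0,0,0],[0,0,0]],[0.3,[0,0,0],[0,0,0]],[0.3,[0,0,0],[0,0,0]]]' 60
python3 -m crank '[[1,[0,0,0],[0,0,0]],[1,[0,0,0],[0,0,0]],[1,[0,0,0],[0,0,0]],[1,[0,0,0],[0,0,0]],[1,[0,0,0],[0,0,0]],[1,[0,0,0],[0,0,0]]]' 60
python3 - <<'E'
from h import *
o=telemetry.get_obs(); p=o["position"]; s=np.array([.578,.067]); d=p[:2]-s
print(np.hypot(*d),np.degrees(np.arctan2(d[1],d[0])))
r=.095*np.hypot(0,0)+np.hypot(*d); a=np.arctan2(d[1],d[0])+np.radians(3.75)*np.arange(13)
print(np.diff(100*r*np.c_[np.cos(a),np.sin(a)],axis=0).round(2).tolist())
c=viewer.camera("scene")
cv2.imwrite("pics/s8.png",cv2.resize(c["frame"][120:220,340:440,::-1],None,fx=6,fy=6,interpolation=cv2.INTER_CUBIC))
E
```

```text
clock: 11.8
position: [0.486, 0.0582, 0.1221]
ee_rot: [0.476, 0.523, -0.474, 0.524]
ft_force: [0.6, -0.2, 0.7]
grip_width: 0.694
clock: 12.3
position: [0.4851, 0.0589, 0.1209]
ee_rot: [0.475, 0.524, -0.474, 0.524]
ft_force: [-3.3, 2.0, 8.1]
grip_width: 0.22
0.0932314731863603 -175.0386732886245
[[0.07, -0.61], [0.11, -0.6], [0.15, -0.59], [0.19, -0.58], [0.23, -0.57], [0.26, -0.55], [0.3, -0.53], [0.33, -0.51], [0.37, -0.49], [0.4, -0.46], [0.43, -0.44], [0.45, -0.41]]
```

View pics/s8.png

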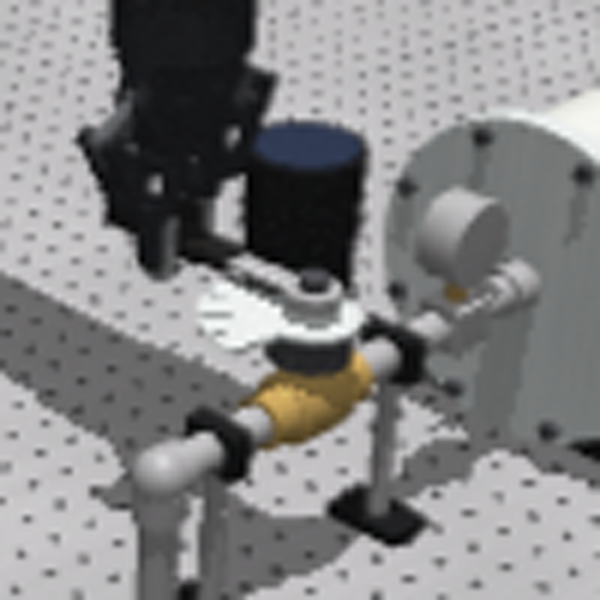

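The sleeve is pinched at 0.22 of full opening, about 19 mm, which matches the 20 mm sleeve. I'm swinging the first half.

```bash
python3 -m crank '[[1,[0.07,-0.61,0],[0,0,0.0655]],[1,[0.11,-0.6,0],[0,0,0.0655]],[1,[0.15,-0.59,0],[0,0,0.0655]],[1,[0.19,-0.58,0],[0,0,0.0655]],[1,[0.23,-0.57,0],[0,0,0.0655]],[1,[0.26,-0.55,0],[0,0,0.0655]],[1,[0,0,0],[0,0,0]],[1,[0,0,0],[0,0,0]]]' 80
```

```text
clock: 13.02
position: [0.4958, 0.0237, 0.1209]
ee_rot: [0.365, 0.606, -0.363, 0.607]
ft_force: [0.9, 1.9, 8.1]
grip_width: 0.22
```

```bash
python3 -m crank '[[1,[0.3,-0.53,0],[0,0,0.0655]],[1,[0.33,-0.51,0],[0,0,0.0655]],[1,[0.37,-0.49,0],[0,0,0.0655]],[1,[0.4,-0.46,0],[0,0,0.0655]],[1,[0.43,-0.44,0],[0,0,0.0655]],[1,[0.45,-0.41,0],[0,0,0.0655]],[1,[0,0,0],[0,0,0]],[1,[0,0,0],[0,0,0]],[1,[0,0,0],[0,0,0]]]' 80
python3 - <<'E'
from h import *
from scipy.spatial.transform import Rotation as R
o=telemetry.get_obs(); p=o["position"]; d=p[:2]-[.578,.067]
print("grasp",np.degrees(np.arctan2(d[1],d[0]))+360, np.hypot(*d)); z=R.from_quat(o["ee_rot"]).as_matrix()[:,2]; print("yaw lever",np.degrees(np.arctan2(z[1],z[0]))+270)
for n in ["top","scene"]:
    c=viewer.camera(n)
    for t in ["valve_stem","lever_sleeve","reset_button_top","estop_top"]:
        print(n,t,[(w(q["location"],c).round(3).tolist(),round(q["conf"],2)) for q in mark_of(t,c)][:3])
cv2.imwrite("pics/s9.png",cv2.resize(c["frame"][120:220,340:440,::-1],None,fx=6,fy=6,interpolation=cv2.INTER_CUBIC))
E
```

```text
clock: 13.77
position: [0.5188, -0.0048, 0.121]
ee_rot: [0.239, 0.665, -0.238, 0.667]
ft_force: [1.7, 1.3, 7.0]
grip_width: 0.215
grasp 230.4616411177726 0.0930669776488676
yaw lever 230.5567287749705
top valve_stem []
top lever_sleeve [([0.517, -0.006, 0.172], 0.43)]
top reset_button_top [([0.485, -0.566, 0.076], 0.63), ([0.484, -0.317, 0.073], 0.56), ([0.306, -0.272, 0.076], 0.55)]
top estop_top [([0.297, -0.344, 0.097], 0.73), ([0.478, -0.387, 0.093], 0.58), ([0.702, -0.304, 0.002], 0.54)]
scene valve_stem []
scene lever_sleeve [([0.521, -0.004, 0.176], 0.5)]
scene reset_button_top [([0.482, -0.571, 0.077], 0.64), ([0.309, -0.274, 0.068], 0.55), ([0.481, -0.313, 0.075], 0.51)]
scene estop_top [([0.476, -0.39, 0.096], 0.64), ([0.299, -0.343, 0.093], 0.62), ([0.462, -0.643, 0.094], 0.5)]
```

View pics/s9.png

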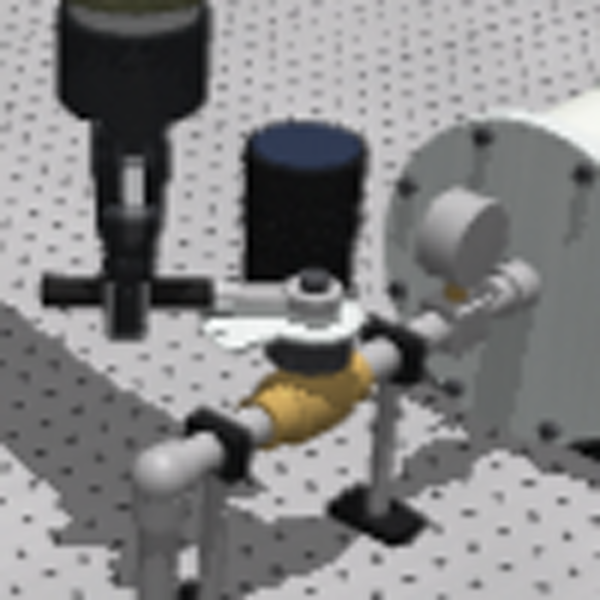

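The picture shows the lever gripped at (127,290) and swung to 230.5°, which is 45° from the shut angle of 185.5°. I'll hold for the required time, then hand in.

```bash
python3 -m crank '[[1,[0,0,0],[0,0,0]],[1,[0,0,0],[0,0,0]],[1,[0,0,0],[0,0,0]],[1,[0,0,0],[0,0,0]],[1,[0,0,0],[0,0,0]],[1,[0,0,0],[0,0,0]],[1,[0,0,0],[0,0,0]],[1,[0,0,0],[0,0,0]]]' && python3 -c "
from workcell import manip; print(manip.hand_in())"
```

```text
clock: 14.93
position: [0.5187, -0.0047, 0.121]
ee_rot: [0.239, 0.665, -0.238, 0.667]
ft_force: [2.5, 0.6, 7.4]
grip_width: 0.219
the job is handed in; nothing more can be done
None
```

I reset the gas supply with the yellow box's push button. I then swung the valve lever to half open and handed the job in at about 15 s, still holding it. The hand-in reports no verdict.

- **Button:** it went down to its stop with the valve still shut. The force rose from about 2 N to 6 N, then jumped to 12.7 N on the stop. I then lifted the fingers clear, and a later look placed the button top at its full height.
- **Lever:** it is pinched across the sleeve (about 19 mm opening, 80 N grip set) and held at about 45°. The gripper's position and its angle both give 230.5°, against a shut angle of about 185.5°. The networks' sleeve position and the last picture agree. The pose stayed steady over the final hold.
- **Not checked directly:** I never measured the finger force on the lever; I inferred it from the grip and the opening. The emergency stop was never approached and showed at its normal height. I did not re-measure the lens, cap, bottle and screwdriver at the end, but nothing was moved near them.
- **Disagreement:** the real fingertips are about 31 mm above the reported TCP. The camera views and the button contact both showed this, so I corrected for it when grasping the lever.

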